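# Lift the lidded top tier off a steamer by its bail and hold it level over the pot to drip

## Task

Swing the folded wire bail of the steamer's top tier upright, take it by its wooden grip and lift the tier, lid and all, straight up off the stack. Finish still holding it by the bail, level and motionless above the tier it came from, with about 8 cm of open air beneath its foot, so that it drips back into the steamer. The lid stays on, the tier is not tipped on the way, and the rest of the steamer and the things beside it stay where they are.

Things in the scene. Friction and masses are not known exactly. Their poses are not given: they have to be found in the camera images.
- top_tier: Upper steel tier of the round steamer, 150 mm in diameter, 50 mm high, loose on the lower tier, 0.3 to 0.6 kg. Origin: centre of its underside, z up. Its lowest 8 mm are a foot of 138 mm diameter inside the lower tier's mouth (3 mm play): seated, its origin is 42 mm above the lower tier's. Ears at its +y and -y sides carry the bail, whose hinge axis is the tier's y axis, 42 mm above its origin.
- bail (a joint): Angle (rad) of the bail, the arched 5 mm wire handle of the top tier, 171 mm wide, grip centre 92 mm from the hinge axis. 0: upright over the middle of the tier; negative: leaning to the tier's -x side; positive: to +x. Starts folded at -1.15 to -0.8; stops at -1.2 and +1.2. Slightly stiff hinge (0.03 N m): it stays where it is left.
- bail_grip (a point): Centre of the bail's wooden grip, a round sleeve 16 mm in diameter, 70 mm long, lying along the tier's y axis, fixed to the wire. In the tier's frame: x = 92 mm * sin(bail), y = 0, z = 42 mm + 92 mm * cos(bail).
- lower_tier: Lower steel tier, same shape and size as the top tier but without ears and bail, open at the top, standing loose in the pot's mouth. Origin: centre of its underside, z up; its rim is 50 mm above the origin. 0.4 kg.
- pot: Steel water pot under the tiers, 150 mm in diameter, 60 mm high, with a wire loop handle on its +y and -y sides reaching 107 mm from the axis; 1.3 kg, loose on the counter. Origin: centre of its underside. The lower tier's origin is 52 mm above it.
- lid: Shallow domed steel lid, 154 mm in diameter, resting loose on the top tier with a 6 mm plug in its mouth; wooden knob 28 mm wide in the middle. Origin: centre of its underside, 44 mm above the top tier's origin; knob top 38 mm above the lid's origin, so the bail's grip, upright, clears it by 44 mm. 0.11 kg.
- bowl: White enamel bowl, 150 mm across the rim, 60 mm high, on the counter. Origin: centre of its underside.
- jar: Glass jar with an aluminium twist cap, 72 mm in diameter, 120 mm high. Origin: centre of its underside.
- trivet: Cast aluminium trivet, a spoked ring 178 mm across and 22 mm high on three rubber feet. Origin: its centre at counter height.
- spatula: Flat bamboo spatula lying on the counter, about 315 mm long, 7 mm thick, blade towards its +x end. Origin: near the middle of its length, at counter height.
There are look-alikes about, which are no part of the job. Of the things that look like the top_tier, the larger one is meant. What is shaped like the pot but orange is not meant.

How it is judged:
By the outcome, as a careful person would: the job done as asked, in the order asked, and still so for the second after the job is handed in, while the arm keeps its last pose, push and grip.
It also fails if it takes over 42 s, if anything falls off the work surface, if the arm or the gripper's body presses on something with over 40 N, if the wrist force passes 120 N, or if a joint passes its speed limit or range.

## Robot

A 6-joint arm with a two-finger parallel gripper is mounted at the origin on the work surface. World frame = base frame: x ahead of the robot, y to its left, z up, the work surface at z = 0. Lengths are in m, angles in rad, forces in N, time in s.
With the tool pointing down it reaches from about 0.35 to 0.775 m from the base axis. Payload 5.5 kg.
Tool frame: the origin (TCP) lies midway between the tips of the shut fingers; the grasp point (between the pads) lies 19 mm behind it; z points along the fingers, x is the direction in which the jaws open and shut, and the axes are right-handed (so a half turn about z gives the same grasp; the last joint's range is limited). The gripper opens to 85 mm and grips with 20 to 120 N. Pads are 22 mm wide; open, the fingers measure 114 mm over their backs; the gripper's body (76 mm by 85 mm) begins 54 mm behind the grasp point. The pads swing forward as they close: fully open they stand 13 mm farther back than shut.
Start: joints at [-1.297, 0.313, 0.046, 1.304, 0, 1.431], TCP at [0.231, -0.527, 0.231] pointing down, gripper open.
Joint ranges: [-2.76, 2.76], [-0.86, 1.69], [-1.03, 1.26], [-2.2, 2.34], [-1.47, 1.5], [-3.14, 3.14]. Speed limits (rad/s): [2.57, 2.57, 3.14, 3.14, 3.14, 3.14].

## Interface

Orientations are given as a unit quaternion [w, x, y, z].
In Python, from workcell import env gives the robot as it stands.
- The arm moves only by the tool servo_tool, never from a script. Its argument "targets" is a list of rows, each an object with "xyz": the shift along the tool's x, y, z in m, a list of three; "twist": the turn, a rotation vector about the tool's x, y, z in rad, a list of three; "jaw": the opening, from 0 (shut) to 1 (fully open). A call has 1 to 12 rows; each row is the pose to reach, as a shift and turn from the pose commanded when the call began, along the tool's axes at that moment; what a row does not reach only later rows make up. A row lasts 1/12 s, in which the tool goes at most 41.7 mm and 7.16 degrees, less where a joint would pass 70% of its speed; a pose out of reach is approached as far as the arm can. A call with a gripper value outside its range is refused whole. The fingers move at their own pace and stop on an object; "squeeze" is the grip in N (left out, the last holds). Time passes only in rows, so rows that repeat a pose let the fingers close. It gives the time, the measured TCP pose, the force and the opening at its end, in the units of the state.
- env.get_state(): the state, without advancing time (a new reading comes with each control period).
- env.read_camera(name): name is "scene" or "side" or "wrist"; returns a dict with "color" (420x560x3 uint8, red, green, blue), "depth" (420x560 float32, m along the optical axis (not along the pixel's ray), 0 where there is no reading), "fx", "fy", "cx", "cy" (pixels), "eye" and "attitude" of the camera in the world. Camera axes: x right, y down, z forward; pixel columns grow to the right and rows downward; lengths in m; the calibration is good to about 2 mm. A picture is of the moment at which its call begins.
- env.hand_in(): hands the job in, once; it reports no verdict.
The state is a dict: "clock": time; "joint_pos": joint angles; "qvel": joint speeds; "tau": joint torques, N m; "tcp_pos": TCP position; "orientation": TCP orientation; "wrist_force": force on the tool from outside, world axes, zero at the start; "ft_torque": the same for the moment, N m; "finger_gap": finger opening in m.
Only numpy, scipy, OpenCV 4.12 (cv2) and the standard library are available. Lean on these libraries where they do the work, as an engineer would, in place of code of your own. Each camera call takes 0.05 s, during which the arm holds its last target. There are 200 camera calls.

## Working session

There is one attempt and no reset: what is moved stays moved. The work goes in short steps, Python scripts to look and compute and a tool call to move; the robot and the scene stay as the last step left them, time stands still between calls to the robot, and variables do not carry over. Pictures are saved under pics/ and viewed, about 8 in all and at most 12, crops included, and the job is handed in when it is done.

Besides the shell and the picture viewer there is one more tool, called after ">>>" in YAML: its name, and indented under it one key for each argument. servo_tool: Moves the arm, as the interface text tells. Its arguments: {"type":"object","properties":{"targets":{"type":"array","items":{"type":"object","properties":{"xyz":{"type":"array","items":{"type":"number"}},"twist":{"type":"array","items":{"type":"number"}},"jaw":{"type":"number"}}}},"squeeze":{"type":"number"}},"required":["targets"]}

```bash
mkdir -p pics
cat > h.py <<'E'
import numpy as np, cv2
from scipy.spatial.transform import Rotation as R
from workcell import env
def rot(a):
    a=np.array(a,float)
    return a if a.shape==(3,3) else R.from_quat(a,scalar_first=True).as_matrix()
def shot(n,f=None):
    c=env.read_camera(n)
    if f: cv2.imwrite(f,c["color"][...,::-1])
    d=c["depth"]; v,u=np.mgrid[:d.shape[0],:d.shape[1]]
    P=np.dstack([(u-c["cx"])/c["fx"]*d,(v-c["cy"])/c["fy"]*d,d])@rot(c["attitude"]).T+np.array(c["eye"])
    P[d==0]=np.nan
    return c,P
E
python3 - <<'E'
from h import *
print(env.get_state())
for n in("scene","side"):
    c,P=shot(n,f"pics/{n}0.png"); print(n,c["eye"],c["attitude"],c["fx"]); np.save(f"{n}P.npy",P)
E
```

```text
{'clock': 0.0, 'joint_pos': array([-1.29656303e+00,  3.14006526e-01,  4.49572823e-02,  1.30360525e+00,
       -1.59383444e-05,  1.43120456e+00]), 'qvel': array([ 0.00107538, -0.00121448,  0.00025638,  0.00023168, -0.00023373,
       -0.00054965]), 'tau': array([ 2.05478591e-04, -4.80620921e+01,  2.98536676e+01,  1.92865531e-02,
       -5.37056428e-05, -2.81146072e-06]), 'tcp_pos': array([ 0.23106343, -0.52595781,  0.23039652]), 'orientation': array([-6.05276740e-04,  8.37291243e-01, -5.46756354e-01, -7.04908604e-04]), 'wrist_force': array([-0.36525473, -0.42136633, -0.72534961]), 'ft_torque': array([-0.01002799,  0.03256894,  0.01044527]), 'finger_gap': 0.0851519747534764}
scene [ 1.04255365 -0.66033575  0.69600255] [-0.44876005  0.84083014  0.26716911 -0.14226648] 410.9487461414239
side [-0.00328825  0.77160844  0.89225753] [ 0.14206955 -0.26480294  0.85709457 -0.41843106] 513.6439936176461
```

View pics/scene0.png

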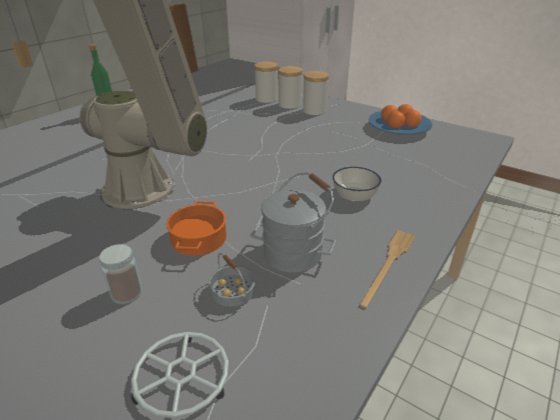

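View pics/side0.png

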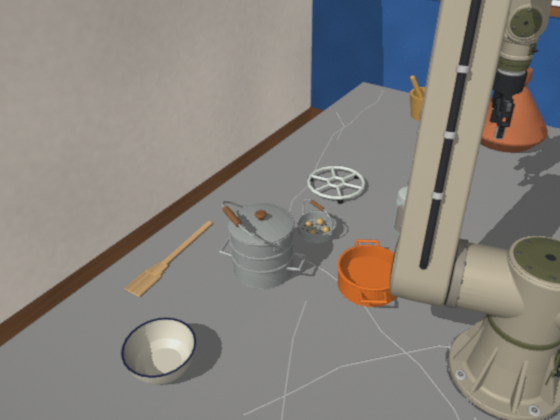

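Scene view: the steamer stack is at (293,225), with its knob at (293,198) and the bail grip at (319,182). Look-alikes are the small basket with a bail at (232,285) and the orange pot at (197,228). In the side view the steamer is at (262,245), its grip at (231,214) and its knob at (261,214). I choose the larger, lidded stack.

Run:
```python
from h import *
tot=[]
for n,gb,kb in(("scene",(305,168,335,195),(284,190,302,206)),("side",(218,200,244,234),(252,206,270,222))):
    P=np.load(f"{n}P.npy"); im=cv2.imread(f"pics/{n}0.png"); h=cv2.cvtColor(im,cv2.COLOR_BGR2HSV)
    m=((h[...,0]<14)&(h[...,1]>110)&np.isfinite(P[...,2]))
    for lab,(a,b,c,d) in(("grip",gb),("knob",kb)):
        k=np.zeros_like(m);k[b:d,a:c]=1;Q=P[k&m];Q=Q[Q[:,2]>.12]
        mu=np.median(Q,0);mid=(np.percentile(Q,2,0)+np.percentile(Q,98,0))/2
        _,s,V=np.linalg.svd(Q-Q.mean(0));print(n,lab,len(Q),mu.round(4),mid.round(4),Q.max(0).round(3),"dir",V[0].round(3))
    # lid/rim: points in height band around axis
    S=P.reshape(-1,3);S=S[np.isfinite(S[:,2])]
    for lo,hi in((.06,.09),(.1,.13),(.134,.142)):
        kx=mu[:2];B=S[(S[:,2]>lo)&(S[:,2]<hi)&(np.hypot(*(S[:,:2]-kx).T)<.085)]
        if len(B)<20: continue
        A=np.c_[2*B[:,:2],np.ones(len(B))];x=np.linalg.lstsq(A,(B[:,:2]**2).sum(1),rcond=None)[0]
        print(n,(lo,hi),len(B),"circle",x[:2].round(4),"r",np.sqrt(x[2]+x[0]**2+x[1]**2).round(4))
    c=(269-50,0)
    a,b,c,d=(225,150,365,285) if n=="scene" else (190,180,330,300)
    cv2.imwrite(f"pics/{n}c.png",cv2.resize(im[b:d,a:c],None,fx=4,fy=4,interpolation=cv2.INTER_CUBIC))
a=cv2.imread("pics/scenec.png");b=cv2.imread("pics/sidec.png")
H=400;f=lambda i:cv2.resize(i,(400,int(i.shape[0]*400/i.shape[1])))[:340]
cv2.imwrite("pics/crop1.png",np.hstack([f(a),f(b)]) if f(a).shape==f(b).shape else np.hstack([cv2.resize(a,(400,386)),cv2.resize(b,(400,386))]))
```

```text
scene grip 25 [0.6225 0.0854 0.2006] [0.619  0.0874 0.2001] [0.646 0.101 0.203] dir [ 0.905 -0.424 -0.019]
scene knob 32 [0.592  0.022  0.1754] [0.5909 0.0243 0.1752] [0.6   0.033 0.178] dir [ 0.999 -0.023 -0.036]
scene (0.06, 0.09) 592 circle [0.5883 0.0273] r 0.0746
scene (0.1, 0.13) 675 circle [0.5885 0.0271] r 0.0749
scene (0.134, 0.142) 121 circle [0.5893 0.0354] r 0.0828
side grip 109 [0.6157 0.0961 0.1981] [0.6156 0.0959 0.1969] [0.646 0.113 0.202] dir [-0.91   0.415  0.009]
side knob 64 [0.5833 0.0317 0.1734] [0.5843 0.0305 0.1681] [0.596 0.04  0.177] dir [-0.867 -0.484  0.123]
side (0.06, 0.09) 576 circle [0.5867 0.0258] r 0.0743
side (0.1, 0.13) 636 circle [0.5863 0.0255] r 0.0746
side (0.134, 0.142) 138 circle [0.5827 0.0273] r 0.0744
```

View pics/crop1.png

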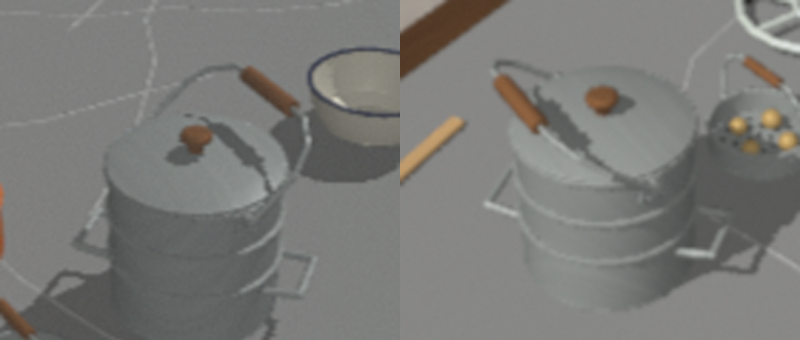

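Close crop: the lidded three-storey stack, with its bail leaning towards the bowl and the grip above the rim, as described. The numbers agree: axis about (0.5875, 0.0265), grip 71 mm out and about 0.195 high, so bail ≈ -0.88, with the tier's −x along (0.42, 0.91). I'll work out the approach to above the grip.

```bash
cat >> h.py <<'E'
def goal(p,xdir=(0.42,0.91,0)):
    """shift in tool axes, rotation vector, to TCP p, pointing down with jaw axis along xdir (nearest half turn)"""
    s=env.get_state(); T=rot(s["orientation"]); best=None
    for sg in(1,-1):
        x=sg*np.array(xdir)/np.linalg.norm(xdir); z=np.array([0,0,-1.]); G=np.c_[x,np.cross(z,x),z]
        w=R.from_matrix(T.T@G).as_rotvec()
        if sg==1 or np.linalg.norm(w)<np.linalg.norm(best[1]): best=(T.T@(np.array(p)-s["tcp_pos"]),w)
    return best
E
python3 - <<'E'
from h import *
s=env.get_state();print(rot(s["orientation"]).round(3))
for p in([.231,-.526,.30],[.617,.091,.30]): print([a.round(4) for a in goal(p)])
P=np.load("sceneP.npy");print("bowl px",P[185,356].round(3))
E
```

```text
[[ 0.402 -0.916 -0.   ]
 [-0.916 -0.402  0.002]
 [-0.002 -0.    -1.   ]]
[array([-0.0002,  0.    , -0.0695]), array([5.000e-04, 1.600e-03, 8.462e-01])]
[array([-0.4099, -0.6015, -0.0687]), array([5.000e-04, 1.600e-03, 8.462e-01])]
bowl px [0.572 0.418 0.009]
```

>>> servo_tool:
  targets:
    - {"xyz":[0,0,-0.035],"twist":[0,0,-0.12],"jaw":0.6}
    - {"xyz":[0,0,-0.07],"twist":[0,0,-0.24],"jaw":0.6}
    - {"xyz":[-0.41,-0.6,-0.07],"twist":[0,0,-2.295],"jaw":0.6}
    - {"xyz":[-0.41,-0.6,-0.07],"twist":[0,0,-2.295],"jaw":0.6}
    - {"xyz":[-0.41,-0.6,-0.07],"twist":[0,0,-2.295],"jaw":0.6}
    - {"xyz":[-0.41,-0.6,-0.07],"twist":[0,0,-2.295],"jaw":0.6}
    - {"xyz":[-0.41,-0.6,-0.07],"twist":[0,0,-2.295],"jaw":0.6}
    - {"xyz":[-0.41,-0.6,-0.07],"twist":[0,0,-2.295],"jaw":0.6}
    - {"xyz":[-0.41,-0.6,-0.07],"twist":[0,0,-2.295],"jaw":0.6}
    - {"xyz":[-0.41,-0.6,-0.07],"twist":[0,0,-2.295],"jaw":0.6}
    - {"xyz":[-0.41,-0.6,-0.07],"twist":[0,0,-2.295],"jaw":0.6}
    - {"xyz":[-0.41,-0.6,-0.07],"twist":[0,0,-2.295],"jaw":0.6}

```text
clock: 1.1
tcp_pos: [0.4521, -0.1709, 0.3011]
orientation: [-0.0, 0.986, 0.169, -0.0]
wrist_force: [0.7, -0.6, -0.3]
finger_gap: 0.0511
```

Run:
```python
from h import *
s=env.get_state();print(s["clock"],s["tcp_pos"],s["joint_pos"].round(2),rot(s["orientation"]).round(3))
print([a.round(4) for a in goal([.617,.091,.30])])
```

```text
1.1 [ 0.45209608 -0.1708928   0.30110418] [-0.53  0.12 -0.03  1.42 -0.    0.7 ] [[ 0.943  0.333 -0.   ]
 [ 0.333 -0.943  0.   ]
 [-0.    -0.    -1.   ]]
[array([ 0.2426, -0.1921,  0.0011]), array([-2.000e-04,  2.000e-04, -7.994e-01])]
```

>>> servo_tool:
  targets:
    - {"xyz":[0.243,-0.192,0],"twist":[0,0,-0.8],"jaw":0.6}
    - {"xyz":[0.243,-0.192,0],"twist":[0,0,-0.8],"jaw":0.6}
    - {"xyz":[0.243,-0.192,0],"twist":[0,0,-0.8],"jaw":0.6}
    - {"xyz":[0.243,-0.192,0],"twist":[0,0,-0.8],"jaw":0.6}
    - {"xyz":[0.243,-0.192,0],"twist":[0,0,-0.8],"jaw":0.6}
    - {"xyz":[0.243,-0.192,0],"twist":[0,0,-0.8],"jaw":0.6}
    - {"xyz":[0.243,-0.192,0],"twist":[0,0,-0.8],"jaw":0.6}
    - {"xyz":[0.243,-0.192,0],"twist":[0,0,-0.8],"jaw":0.6}
    - {"xyz":[0.243,-0.192,0],"twist":[0,0,-0.8],"jaw":0.6}
    - {"xyz":[0.243,-0.192,0],"twist":[0,0,-0.8],"jaw":0.6}
    - {"xyz":[0.243,-0.192,0],"twist":[0,0,-0.8],"jaw":0.6}

```text
clock: 2.02
tcp_pos: [0.618, 0.0875, 0.3008]
orientation: [-0.0, 0.844, 0.537, -0.001]
wrist_force: [-1.4, -0.5, 0.6]
finger_gap: 0.0512
```

Run:
```python
from h import *
s=env.get_state();print(s["clock"],s["tcp_pos"],s["joint_pos"].round(2),rot(s["orientation"]).round(3))
c,P=shot("wrist","pics/w1.png");print(c["eye"])
h=cv2.cvtColor(cv2.imread("pics/w1.png"),cv2.COLOR_BGR2HSV)
m=((h[...,0]<14)&(h[...,1]>110)&(P[...,2]>.12)&(P[...,2]<.22)).astype(np.uint8)
n,l,st,ce=cv2.connectedComponentsWithStats(m)
for i in range(1,n):
    if st[i,4]<60: continue
    Q=P[l==i];_,_,V=np.linalg.svd(Q-Q.mean(0),full_matrices=False)
    t=(Q-Q.mean(0))@V[0]
    print(st[i],ce[i].round(),"med",np.median(Q,0).round(4),"mid",((np.percentile(Q,1,0)+np.percentile(Q,99,0))/2).round(4),"ztop",np.percentile(Q[:,2],98).round(4),V[0].round(3),"len",np.ptp(t).round(4))
S=P.reshape(-1,3);k=np.array([.5875,.0265]);S=S[np.isfinite(S[:,2])]
for lo,hi in((.136,.144),(.144,.15)):
    B=S[(S[:,2]>lo)&(S[:,2]<hi)&(np.hypot(*(S[:,:2]-k).T)<.085)&(np.hypot(*(S[:,:2]-k).T)>.03)]
    if len(B)<20: continue
    x=np.linalg.lstsq(np.c_[2*B[:,:2],np.ones(len(B))],(B[:,:2]**2).sum(1),rcond=None)[0];print((lo,hi),len(B),x[:2].round(4),np.sqrt(x[2]+x[0]**2+x[1]**2).round(4))
```

```text
2.0167 [0.61799967 0.08751512 0.30075469] [ 0.01  0.41  0.36  1.52 -0.    0.45] [[ 0.424  0.906 -0.001]
 [ 0.906 -0.424 -0.   ]
 [-0.001 -0.001 -1.   ]]
[0.55877603 0.1148209  0.44467378]
[282 158   9  15  61] [286. 165.] med [0.5885 0.0996 0.201 ] mid [0.5885 0.1    0.1993] ztop 0.2029 [0.856 0.023 0.517] len 0.01
[283 174  13  83 371] [287. 213.] med [0.6171 0.0866 0.2013] mid [0.621  0.0856 0.2005] ztop 0.2034 [ 0.908 -0.42   0.003] len 0.0586
[181 188  11  17  65] [186. 196.] med [0.581  0.0204 0.1762] mid [0.5812 0.0193 0.1732] ztop 0.1782 [-0.452 -0.582 -0.676] len 0.021
[206 188  11  22  94] [212. 199.] med [0.5916 0.0367 0.1757] mid [0.5907 0.036  0.175 ] ztop 0.178 [ 0.925 -0.349  0.152] len 0.0161
[291 215  11  24  83] [295. 226.] med [0.6297 0.0879 0.2024] mid [0.6296 0.0871 0.2021] ztop 0.2037 [ 0.89  -0.456  0.004] len 0.0167
[295 225   9  32  98] [300. 244.] med [0.6423 0.0839 0.2014] mid [0.6418 0.0858 0.2003] ztop 0.2032 [ 0.823 -0.556  0.118] len 0.0228
(0.136, 0.144) 232 [0.5858 0.0254] 0.0784
(0.144, 0.15) 2673 [0.5881 0.0265] 0.0739
```

View pics/w1.png

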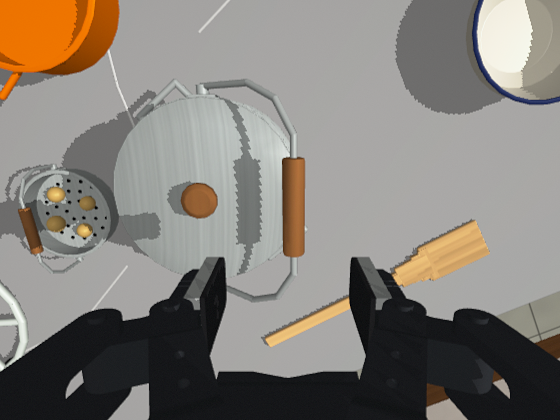

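Wrist view: knob at (199,200), grip spanning (282–305, 157–256) with centre (293.5,206.5). The jaws are parallel to the right direction; the small basket is clear at left.

Run:
```python
from h import *
c=env.read_camera("wrist");A=rot(c["attitude"]);e=np.array(c["eye"])
def at(u,v,z):
    r=A@np.array([(u-c["cx"])/c["fx"],(v-c["cy"])/c["fy"],1]);return e+r*(z-e[2])/r[2]
g=at(293.5,206.5,.197);k=at(199,200,.17)
ends=[at(293.5,v,.2) for v in(157,256)]
print("grip",g.round(4),"knob",k.round(4),"len",np.linalg.norm(ends[0]-ends[1]).round(4),"off",((g-k)[:2]@[.42,.907]).round(4),((g-k)[:2]@[.907,-.42]).round(4))
for ax in([.587,.0265],):
    print("off axis",((g[:2]-ax)@[.42,.907]).round(4),((g[:2]-ax)@[.907,-.42]).round(4))
T=g.copy();T[2]=.177;print([a.round(4) for a in goal(T)])
```

```text
grip [0.6173 0.0915 0.197 ] knob [0.5881 0.0251 0.17  ] len 0.0706 off 0.0724 -0.0014
off axis 0.0717 0.0002
[array([ 0.004 , -0.0026,  0.1244]), array([-0.0001,  0.0004, -0.007 ])]
```

>>> servo_tool:
  targets:
    - {"xyz":[0.004,-0.0025,0.03],"twist":[0,0,-0.007],"jaw":0.6}
    - {"xyz":[0.004,-0.0025,0.06],"twist":[0,0,-0.007],"jaw":0.6}
    - {"xyz":[0.004,-0.0025,0.085],"twist":[0,0,-0.007],"jaw":0.6}
    - {"xyz":[0.004,-0.0025,0.105],"twist":[0,0,-0.007],"jaw":0.6}
    - {"xyz":[0.004,-0.0025,0.12],"twist":[0,0,-0.007],"jaw":0.6}
    - {"xyz":[0.004,-0.0025,0.125],"twist":[0,0,-0.007],"jaw":0.6}
    - {"xyz":[0.004,-0.0025,0.125],"twist":[0,0,-0.007],"jaw":0.3}
    - {"xyz":[0.004,-0.0025,0.125],"twist":[0,0,-0.007],"jaw":0.3}
    - {"xyz":[0.004,-0.0025,0.125],"twist":[0,0,-0.007],"jaw":0.3}
    - {"xyz":[0.004,-0.0025,0.125],"twist":[0,0,-0.007],"jaw":0.3}

```text
clock: 2.95
tcp_pos: [0.6189, 0.0924, 0.1779]
orientation: [0.001, 0.842, 0.539, 0.001]
wrist_force: [-0.7, -0.5, 0.7]
finger_gap: 0.0255
```

Run:
```python
from h import *
s=env.get_state();print(s["clock"],s["tcp_pos"],s["finger_gap"],s["wrist_force"])
c,P=shot("wrist","pics/w2.png")
print([a.round(4) for a in goal([.587,.0262,.209])])
```

```text
2.95 [0.61888655 0.09236411 0.17794322] 0.025510584164853647 [-0.66419431 -0.54433804  0.74630527]
[array([-0.0735, -0.0011, -0.0313]), array([ 0.0022, -0.001 ,  0.0014])]
```

View pics/w2.png

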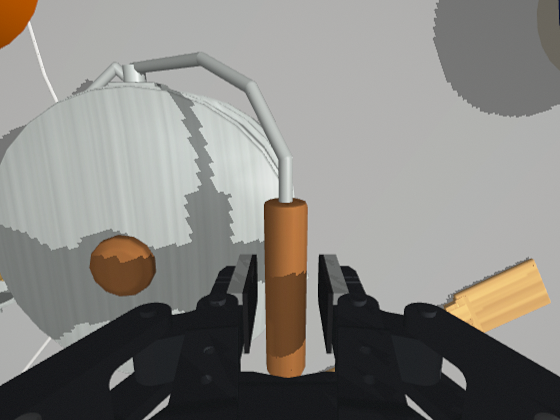

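The grip is between the jaws at (286,290), with a clear gap on both sides. I'll swing it along the arc, then close at the top.

>>> servo_tool:
  targets:
    - {"xyz":[-0.006,0,-0.005],"jaw":0.3}
    - {"xyz":[-0.012,0,-0.0105],"jaw":0.3}
    - {"xyz":[-0.0185,0,-0.0155],"jaw":0.3}
    - {"xyz":[-0.0255,-0.001,-0.02],"jaw":0.3}
    - {"xyz":[-0.0325,-0.001,-0.024],"jaw":0.3}
    - {"xyz":[-0.04,-0.001,-0.0275],"jaw":0.3}
    - {"xyz":[-0.048,-0.001,-0.03],"jaw":0.3}
    - {"xyz":[-0.056,-0.001,-0.0315],"jaw":0.3}
    - {"xyz":[-0.064,-0.001,-0.032],"jaw":0.3}
    - {"xyz":[-0.0705,-0.001,-0.032],"jaw":0.3}
    - {"xyz":[-0.0735,-0.001,-0.032],"jaw":0.3}
    - {"xyz":[-0.0735,-0.001,-0.032],"jaw":0.3}

```text
schema error: expected keys xyz, twist, jaw
```

Run:
```python
from h import *
s=env.get_state();print(s["clock"],s["tcp_pos"],s["finger_gap"],s["wrist_force"])
c,P=shot("wrist","pics/w3.png"); d,_=shot("side"); 
a=cv2.imread("pics/w3.png"); b=d["color"][150:330,170:350,::-1]
cv2.imwrite("pics/c3.png",np.hstack([cv2.resize(a,(460,345)),cv2.resize(b,(340,345),interpolation=cv2.INTER_CUBIC)]))
print([a.round(4) for a in goal([.587,.0262,.209])])
```

```text
3.0 [0.61876807 0.0924945  0.17773362] 0.025348185328334275 [-0.02213067 -0.01259784  0.53873486]
[array([-0.0735, -0.0008, -0.0318]), array([ 0.0015, -0.0006,  0.0016])]
```

View pics/c3.png

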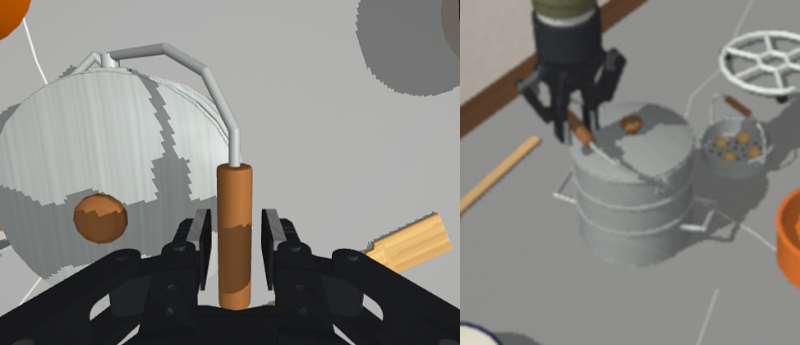

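The move was refused because it lacked twists, so nothing moved: the grip still lies between the jaws at left (235,240) in this picture. I'll repeat the arc with twists.

>>> servo_tool:
  targets:
    - {"xyz":[-0.006,0,-0.005],"twist":[0,0,0],"jaw":0.3}
    - {"xyz":[-0.012,0,-0.0105],"twist":[0,0,0],"jaw":0.3}
    - {"xyz":[-0.0185,0,-0.0155],"twist":[0,0,0],"jaw":0.3}
    - {"xyz":[-0.0255,-0.001,-0.02],"twist":[0,0,0],"jaw":0.3}
    - {"xyz":[-0.0325,-0.001,-0.024],"twist":[0,0,0],"jaw":0.3}
    - {"xyz":[-0.04,-0.001,-0.0275],"twist":[0,0,0],"jaw":0.3}
    - {"xyz":[-0.048,-0.001,-0.03],"twist":[0,0,0],"jaw":0.3}
    - {"xyz":[-0.056,-0.001,-0.0315],"twist":[0,0,0],"jaw":0.3}
    - {"xyz":[-0.064,-0.001,-0.032],"twist":[0,0,0],"jaw":0.3}
    - {"xyz":[-0.0705,-0.001,-0.032],"twist":[0,0,0],"jaw":0.3}
    - {"xyz":[-0.0735,-0.001,-0.032],"twist":[0,0,0],"jaw":0.3}
    - {"xyz":[-0.0735,-0.001,-0.032],"twist":[0,0,0],"jaw":0.3}

```text
clock: 4.1
tcp_pos: [0.5858, 0.0254, 0.2079]
orientation: [-0.0, 0.842, 0.539, -0.0]
wrist_force: [-0.5, -0.7, 0.0]
finger_gap: 0.0258
```

Run:
```python
from h import *
s=env.get_state();print(s["clock"],s["tcp_pos"],s["finger_gap"],s["wrist_force"])
c,P=shot("wrist","pics/w3.png"); d,_=shot("side"); 
a=cv2.imread("pics/w3.png"); b=d["color"][150:330,170:350,::-1]
cv2.imwrite("pics/c4.png",np.hstack([cv2.resize(a,(460,345)),cv2.resize(b,(340,345),interpolation=cv2.INTER_CUBIC)]))
print([a.round(4) for a in goal([.587,.0262,.209])])
```

```text
4.1 [0.58580143 0.0253551  0.20795   ] 0.025802843220418505 [-0.48406376 -0.74584656  0.02530088]
[array([ 0.0004,  0.0007, -0.001 ]), array([-0.0005,  0.0003,  0.0013])]
```

View pics/c4.png

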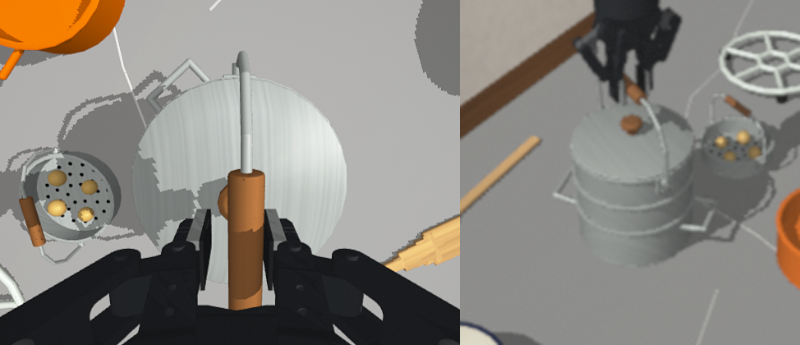

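The bail is nearly upright, resting against the outer finger. The lid is seated and the stack hasn't moved. Closing now.

>>> servo_tool:
  squeeze: 70
  targets:
    - {"xyz":[0.0005,0.0005,0],"twist":[0,0,0],"jaw":0.1}
    - {"xyz":[0.0005,0.0005,0],"twist":[0,0,0],"jaw":0.1}
    - {"xyz":[0.0005,0.0005,0],"twist":[0,0,0],"jaw":0.1}
    - {"xyz":[0.0005,0.0005,0],"twist":[0,0,0],"jaw":0.0}
    - {"xyz":[0.0005,0.0005,0],"twist":[0,0,0],"jaw":0.0}
    - {"xyz":[0.0005,0.0005,0],"twist":[0,0,0],"jaw":0.0}

```text
clock: 4.7
tcp_pos: [0.587, 0.0267, 0.2083]
orientation: [-0.0, 0.842, 0.54, -0.0]
wrist_force: [-0.9, 1.3, 2.5]
finger_gap: 0.0138
```

Run:
```python
from h import *
s=env.get_state();print(s["clock"],s["tcp_pos"],s["finger_gap"],s["wrist_force"],s["ft_torque"])
for n in("scene","side"):
    c,P=shot(n); S=P.reshape(-1,3);S=S[np.isfinite(S[:,2])];k=np.array([.5875,.0265])
    for lo,hi in((.015,.05),(.06,.09),(.105,.13)):
        B=S[(S[:,2]>lo)&(S[:,2]<hi)&(np.hypot(*(S[:,:2]-k).T)<.081)]
        x=np.linalg.lstsq(np.c_[2*B[:,:2],np.ones(len(B))],(B[:,:2]**2).sum(1),rcond=None)[0];print(n,(lo,hi),len(B),x[:2].round(4),np.sqrt(x[2]+x[0]**2+x[1]**2).round(4))
```

```text
4.7 [0.58699634 0.02674828 0.20825076] 0.013754266632845772 [-0.85717862  1.2984851   2.47124936] [ 0.19551289  0.20311197 -0.04986551]
scene (0.015, 0.05) 622 [0.5877 0.028 ] 0.0753
scene (0.06, 0.09) 603 [0.5882 0.0275] 0.0749
scene (0.105, 0.13) 499 [0.5887 0.027 ] 0.0743
side (0.015, 0.05) 602 [0.5872 0.0249] 0.0751
side (0.06, 0.09) 584 [0.5866 0.0258] 0.0742
side (0.105, 0.13) 480 [0.5857 0.0259] 0.0737
```

Gripped on the sleeve and centred over the axis. Next a gentle lift clear of the socket, then check.

>>> servo_tool:
  targets:
    - {"xyz":[0,0,-0.001],"twist":[0,0,0],"jaw":0.0}
    - {"xyz":[0,0,-0.002],"twist":[0,0,0],"jaw":0.0}
    - {"xyz":[0,0,-0.003],"twist":[0,0,0],"jaw":0.0}
    - {"xyz":[0,0,-0.0045],"twist":[0,0,0],"jaw":0.0}
    - {"xyz":[0,0,-0.006],"twist":[0,0,0],"jaw":0.0}
    - {"xyz":[0,0,-0.008],"twist":[0,0,0],"jaw":0.0}
    - {"xyz":[0,0,-0.01],"twist":[0,0,0],"jaw":0.0}
    - {"xyz":[0,0,-0.012],"twist":[0,0,0],"jaw":0.0}
    - {"xyz":[0,0,-0.014],"twist":[0,0,0],"jaw":0.0}
    - {"xyz":[0,0,-0.016],"twist":[0,0,0],"jaw":0.0}
    - {"xyz":[0,0,-0.018],"twist":[0,0,0],"jaw":0.0}
    - {"xyz":[0,0,-0.018],"twist":[0,0,0],"jaw":0.0}

```text
clock: 5.8
tcp_pos: [0.5873, 0.0265, 0.2269]
orientation: [0.0, 0.842, 0.54, 0.0]
wrist_force: [-0.1, 0.4, -6.7]
finger_gap: 0.0137
```

Run:
```python
from h import *
s=env.get_state();print(s["clock"],s["tcp_pos"],s["finger_gap"],s["wrist_force"],s["ft_torque"])
a,_=shot("scene");b,_=shot("side")
cv2.imwrite("pics/c5.png",np.hstack([cv2.resize(a["color"][130:290,215:375,::-1],(400,400),interpolation=cv2.INTER_CUBIC),cv2.resize(b["color"][150:310,180:340,::-1],(400,400),interpolation=cv2.INTER_CUBIC)]))
```

```text
5.8 [0.58730577 0.02648943 0.22689981] 0.01366812597197338 [-0.12045186  0.35988428 -6.67463038] [ 0.02562782 -0.023985    0.05918956]
```

View pics/c5.png

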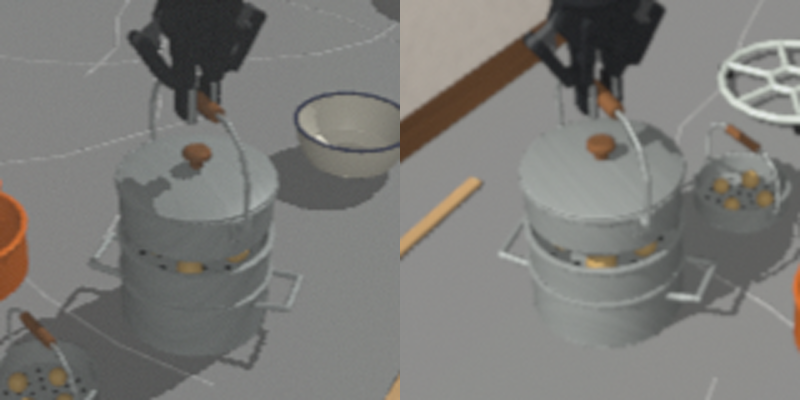

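The top tier is up about 18 mm, level, with the lid on and the lower tier left behind; the wrist carries 6.7 N. Now the rest of the lift.

>>> servo_tool:
  targets:
    - {"xyz":[0,0,-0.003],"twist":[0,0,0],"jaw":0.0}
    - {"xyz":[0,0,-0.008],"twist":[0,0,0],"jaw":0.0}
    - {"xyz":[0,0,-0.015],"twist":[0,0,0],"jaw":0.0}
    - {"xyz":[0,0,-0.023],"twist":[0,0,0],"jaw":0.0}
    - {"xyz":[0,0,-0.031],"twist":[0,0,0],"jaw":0.0}
    - {"xyz":[0,0,-0.039],"twist":[0,0,0],"jaw":0.0}
    - {"xyz":[0,0,-0.047],"twist":[0,0,0],"jaw":0.0}
    - {"xyz":[0,0,-0.054],"twist":[0,0,0],"jaw":0.0}
    - {"xyz":[0,0,-0.06],"twist":[0,0,0],"jaw":0.0}
    - {"xyz":[0,0,-0.064],"twist":[0,0,0],"jaw":0.0}
    - {"xyz":[0,0,-0.066],"twist":[0,0,0],"jaw":0.0}
    - {"xyz":[0,0,-0.067],"twist":[0,0,0],"jaw":0.0}

```text
clock: 6.9
tcp_pos: [0.5871, 0.0265, 0.2936]
orientation: [0.0, 0.842, 0.54, 0.0]
wrist_force: [-0.2, 0.1, -6.9]
finger_gap: 0.0141
```

>>> servo_tool:
  targets:
    - {"xyz":[0,0,0],"twist":[0,0,0],"jaw":0.0}
    - {"xyz":[0,0,0],"twist":[0,0,0],"jaw":0.0}
    - {"xyz":[0,0,0],"twist":[0,0,0],"jaw":0.0}
    - {"xyz":[0,0,0],"twist":[0,0,0],"jaw":0.0}
    - {"xyz":[0,0,0],"twist":[0,0,0],"jaw":0.0}
    - {"xyz":[0,0,0],"twist":[0,0,0],"jaw":0.0}

```text
clock: 7.4
tcp_pos: [0.587, 0.0265, 0.2931]
orientation: [-0.0, 0.842, 0.54, -0.0]
wrist_force: [0.0, 0.3, -6.0]
finger_gap: 0.0142
```

Run:
```python
from h import *
s=env.get_state();print(s["clock"],s["tcp_pos"],s["finger_gap"],s["wrist_force"],s["ft_torque"],abs(s["qvel"]).max())
ims=[]
k=np.array([.5875,.0265])
for n in("scene","side"):
    c,P=shot(n); ims.append(c["color"][...,::-1]); S=P.reshape(-1,3);S=S[np.isfinite(S[:,2])]
    for lo,hi in((.015,.05),(.065,.095),(.19,.22)):
        B=S[(S[:,2]>lo)&(S[:,2]<hi)&(np.hypot(*(S[:,:2]-k).T)<.081)&(np.hypot(*(S[:,:2]-k).T)>.06)]
        x=np.linalg.lstsq(np.c_[2*B[:,:2],np.ones(len(B))],(B[:,:2]**2).sum(1),rcond=None)[0];print(n,(lo,hi),len(B),x[:2].round(4),np.sqrt(x[2]+x[0]**2+x[1]**2).round(4))
    W=S[(np.hypot(*(S[:,:2]-k).T)<.078)&(np.hypot(*(S[:,:2]-k).T)>.072)]
    print("wall z: lower max",W[W[:,2]<.14][:,2].max().round(4),"upper min",np.percentile(W[W[:,2]>.15][:,2],1).round(4),W[W[:,2]>.15][:,2].min().round(4))
    # lid plane: cone fit z=a+bx+cy-d*r
    B=S[(S[:,2]>.215)&(S[:,2]<.25)&(np.hypot(*(S[:,:2]-k).T)<.07)&(np.hypot(*(S[:,:2]-k).T)>.03)];q=B[:,:2]-k;r2=(q**2).sum(1)
    A=np.c_[np.ones(len(B)),q,r2];x=np.linalg.lstsq(A,B[:,2],rcond=None)[0]
    for _ in range(5):
        g=abs(B[:,2]-A@x)<.004;x=np.linalg.lstsq(A[g],B[g,2],rcond=None)[0]
    print("lid tilt deg",np.degrees(x[1:3]).round(2),"n",g.sum())
a,b=ims
cv2.imwrite("pics/c6.png",np.hstack([cv2.resize(a[70:320,175:425],(400,400)),cv2.resize(b[90:310,150:370],(400,400))]))
```

```text
7.4 [0.58697383 0.02650772 0.29311533] 0.01418199358973547 [ 0.04752604  0.26910148 -6.00337025] [0.03286776 0.02277174 0.01461064] 0.004220581942167123
scene (0.015, 0.05) 624 [0.5876 0.0279] 0.0752
scene (0.065, 0.095) 1046 [0.5892 0.0258] 0.0729
scene (0.19, 0.22) 699 [0.5888 0.0264] 0.0741
wall z: lower max 0.1042 upper min 0.1874 0.1834
lid tilt deg [0.08 0.16] n 1090
side (0.015, 0.05) 601 [0.5875 0.0247] 0.0753
side (0.065, 0.095) 850 [0.5858 0.0269] 0.073
side (0.19, 0.22) 646 [0.5859 0.0257] 0.0737
wall z: lower max 0.1046 upper min 0.1866 0.185
lid tilt deg [-0.1 -0.4] n 1326
```

View pics/c6.png

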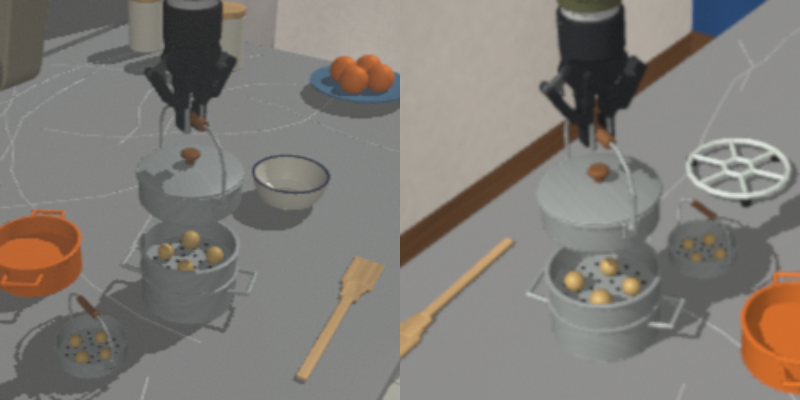

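The tier hangs level and motionless, with the lid on and the rest where it was. The wall edge is at 0.187, so the foot is at about 0.179, roughly 77 mm above the rim at 0.102. Handing in.

```bash
python3 -c "
from h import *
print(env.hand_in())"
```

```text
the job is handed in; nothing more can be done
None
```

I swung the bail upright, gripped it by the wooden sleeve at 70 N, and lifted the top tier with its lid straight up by about 85 mm. It was handed in still held over the lower tier, at about 7.4 s on the clock.

- **Height:** the foot is about 77 mm above the lower tier's rim, or 85 mm above where it was seated. I chose the height between those two readings of "8 cm of open air".
- **Level and still:** the lid fits to within about 0.4° of level in both cameras, and joint speeds were near zero. The wrist carries a steady 6–7 N.
- **Surroundings:** the pot and lower tier stayed within 1–3 mm of their starting fits, which is about the measuring noise. I checked the bowl, trivet, spatula and look-alikes by eye in the last picture, and they looked undisturbed. The jar was not in that picture.
- **Oddities:** one move call was refused because its rows had no twist; nothing moved and I repeated it. The finger gap reads about 14 mm on the 16 mm sleeve, but the hold stayed steady.

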